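# Unscrew a dust cap of unknown thread hand from a probe mount

## Robot

A 6-joint arm with a two-finger parallel gripper is mounted at the origin on the work surface. World frame = base frame: x ahead of the robot, y to its left, z up, the work surface at z = 0. Lengths are in m, angles in degrees, forces in N, time in s.
With the tool pointing down it reaches from about 0.325 to 0.85 m from the base axis. Payload 15.5 kg.
Tool frame: the origin (TCP) lies midway between the tips of the shut fingers; the grasp point (between the pads) lies 19 mm behind it; y points along the fingers, x is the direction in which the jaws open and shut, and the axes are right-handed (so a half turn about y gives the same grasp; the last joint's range is limited). The gripper opens to 91 mm and grips with 3 to 60 N. Pads are 32 mm wide; open, the fingers measure 118 mm over their backs; the gripper's body (76 mm by 178 mm) begins 60 mm behind the grasp point.
Start: joints at [-78.868, 28.281, 77.091, -0, 74.628, -5.472], TCP at [0.179, -0.599, 0.214] pointing down, gripper open.
Joint ranges: [-166.48, 166.48], [-47.26, 123.95], [12.59, 153.08], [-70.14, 250.14], [6.76, 159.57], [-176.63, 176.63]. Speed limits (degrees/s): [108.29, 108.29, 147.25, 172.46, 172.46, 172.46].

## Interface

Orientations are given as a 3x3 rotation matrix whose columns are the frame's x, y, z axes.
In Python, from bench import ctrl gives the robot as it stands. The module is installed in compiled form; this text tells all that it offers. Calls block until the motion is done:
- ctrl.goto(position, orientation): joint-space move of the TCP to a pose.
- ctrl.move_l(position, vel=0.15, ori=None, contact_N=None): straight line of the TCP; ori=None keeps the orientation; vel is the mean speed in m/s. With contact_N (N) it stops when the force on the tool has changed by that much, and returns True; else False.
- ctrl.movej(angles): joint-space move.
- ctrl.command_gripper(opening): opening from 0.0 (shut) to 1.0 (fully open); the grip force is fixed at half the most; returns when the fingers have stopped.
- ctrl.sleep(seconds).
- ctrl.ik(position, orientation): joint angles nearest the present ones, or None.
- ctrl.read_camera(name): name is "scene" or "top" or "wrist"; returns the picture (420x560x3 uint8, blue, green, red); there is no depth.
- ctrl.camera_params(name): a dict with "fx", "fy", "cx", "cy" (pixels), "D" ([k1, k2, p1, p2, k3] as OpenCV has them; the pictures are not rectified), "pose" (4x4, takes a point from camera to world coordinates); the wrist camera has in their place "T_tool_cam" (4x4, takes a point from camera to tool coordinates, whose origin is the TCP and whose axes are the tool frame's). Camera axes: x right, y up, looking along -z (the intrinsics and any distortion apply to the point x, -y, -z); pixel columns grow to the right and rows downward; lengths in m; the calibration is good to about 2 mm. A picture is of the moment at which its call begins: read the wrist's pose just before it. camera_params takes no time and is no camera call.
A pose or a line that the arm cannot do raises ctrl.MotionError and nothing moves.
- ctrl.sign_off(): hands the job in, once; it reports no verdict.
Readings, each from a call of its own:
- ctrl.current_t(): time.
- ctrl.current_q(): joint angles.
- ctrl.current_dq(): joint speeds.
- ctrl.current_effort(): joint torques, N m.
- ctrl.current_tool_pos(): TCP position.
- ctrl.current_eef_rot(): TCP orientation.
- ctrl.current_contact_force(): force on the tool from outside, world axes, zero at the start.
- ctrl.current_wrist_torque(): the same for the moment, N m.
- ctrl.current_grip_width(): opening from 0.0 (shut) to 1.0 (fully open).
Only numpy, scipy, OpenCV 4.12 (cv2) and the standard library are available. Lean on these libraries where they do the work, as an engineer would, in place of code of your own. Each camera call takes 0.05 s, during which the arm holds its last target.

## Task

On the measuring bench, slide the keeper on the mounting plate all the way along its rail, off the capped mount that it covers. One of the plate's two mounts has a right-hand and the other a left-hand thread, and nobody marked which: try the cap that the keeper covered gently both ways, unscrew it and lift it off. Finish while holding it still in the gripper, mouth down, at least 8 cm above where it sat; leave the other cap and the things on the bench alone.

Things in the scene. Friction and masses are not known exactly. Their poses are not given: they have to be found in the camera images.
- plate: dark steel plate fixed on the bench, 150 x 320 x 22 mm (x -63 to +87, y -160 to +160 mm from this origin: underside, midway between two mounts). z up, x away from the robot, y along mounts and rail; yaw varies. Round steel flanges, 76 mm wide, tops 30 mm above the bench: mount a at y = -110 mm, mount b at y = +110 mm. Low rail behind them at x = +62 mm, top 34 mm up
- keeper (a joint): travel of the keeper along the rail in the plate's +y direction, m: 0 = centred over mount a, 0.110 = far stop, half-way between the mounts; starts at 0 to 0.02. 2.5 N of friction and some drag; stays where it is left. Keeper: grey carriage on the rail (x 47 to 77 mm of the plate, 40 mm along y) with an aluminium arm towards the robot over cap a
- keeper_arm (a point): centre of the keeper's arm, above the cap at the start: flat bar 34 mm wide (y), 8 mm thick, reaching from the carriage to x = -22 mm of the plate. Its underside is 96 mm and its top 104 mm above the bench, 6 mm over the cap's top, so the cap can be neither gripped nor lifted while it is there. Axes as the plate; moves with the keeper
- keeper_grip (a point): point to pinch the keeper: in an upright black bar on top of its carriage, 30 mm along the plate's x, 14 mm thick along the plate's y (pinch across this; it also slides along y), from 104 to 140 mm above the bench. The point is on the bar's axis, 126 mm up, 14 mm below its top. Axes as the plate; moves with the keeper
- mount_a (a point): centre of mount a's flange top, 30 mm above the bench; axes as the plate. A spigot 38 mm wide, 18 mm tall stands on it inside cap a, with a coarse quick thread. Of the two mounts one is right-hand (cap undone anticlockwise from above), the other left-hand (undone clockwise); which is which is not visible and changes from run to run
- mount_b (a point): the same for mount b, under cap b; its thread is of the other hand. In the wrong direction a cap meets a hard stop after 4 to 13 degrees, where the torque about the vertical jumps by a few tenths of a N m or more; the right way it turns freely with next to no torque (about 0.1 N m or less)
- cap_a_center (a point): cap to take off: grey plastic, loose, about 90 g, on mount a under the keeper. Round ribbed skirt 49 mm wide, 24 mm tall, open below; on top a square head 28 x 28 mm, 36 mm tall, flats across its own x and y. 60 mm tall in all; this point is on its axis half-way up, 30 mm above its rim (60 mm above the bench when seated). z up out of the closed top
- cap_a_head (a point): on cap a's axis in its square head, 12 mm below the top and 24 mm above the skirt: where to grip it; axes as the cap. The right way the cap is free after 70 to 75 degrees and meets an end stop at about 97 degrees: 83 degrees (1.45 rad) is a good turn. It does not climb as it turns: it stays on the flange with 2 mm play until free, then lifts straight up, clear of the spigot after 20 mm
- cap_b_center (a point): an identical cap on mount b, to be left alone; same point and axes as cap a's centre
- ball_mid (a point): bystander: steel reference ball on a stem and round foot, 80 mm tall, 56 mm wide; point half-way up
- gauge_mid (a point): bystander: steel ring gauge lying flat, 64 mm wide with a 40 mm bore, 18 mm tall; point at its centre
- driver_grip (a point): bystander: screwdriver lying on the bench; point in its handle, x towards its tip
Mind the look-alikes: they are no part of the job. Leave any turquoise look-alike of the part that bears cap_a_center alone. What is shaped like the part that bears cap_b_center but turquoise is not meant.

How it is judged:
By the outcome, as a careful person would: the job done as asked, in the order asked, and still so for the second after the job is handed in, while the arm keeps its last pose, push and grip.
It also fails if it takes over 54 s, if anything falls off the work surface, if the arm or the gripper's body presses on something with over 40 N, if the wrist force passes 120 N, or if a joint passes its speed limit or range.

## Working session

There is one attempt and no reset: what is moved stays moved. The work goes in short steps, each a Python script; the robot and the scene stay as the last script left them, time stands still between calls to the robot, and variables do not carry over. Pictures are saved under pics/ and viewed, and the job is handed in when it is done.

```bash
mkdir -p pics
python3 - <<'E'
from bench import ctrl
import cv2,numpy as np
for n in("scene","top","wrist"):
    cv2.imwrite(f"pics/{n}0.png",ctrl.read_camera(n)); p=ctrl.camera_params(n)
    print(n,{k:np.round(v,4).tolist() for k,v in p.items()})
print(ctrl.current_t(),ctrl.current_eef_rot(),ctrl.current_tool_pos())
E
```

```text
scene {'fx': 472.7487, 'fy': 472.7487, 'cx': 283.7382, 'cy': 210.9561, 'D': [-0.0672, 0.0, 0.0, 0.0, 0.0], 'pose': [[0.112, -0.6589, 0.7438, 1.5066], [0.9936, 0.0877, -0.0719, -0.1084], [-0.0179, 0.7471, 0.6645, 0.9808], [0.0, 0.0, 0.0, 1.0]]}
top {'fx': 477.8375, 'fy': 477.8375, 'cx': 277.261, 'cy': 208.394, 'D': [-0.1612, 0.0, 0.0, 0.0, 0.0], 'pose': [[0.0157, 0.9966, -0.0803, 0.4353], [-0.9998, 0.0163, 0.0073, -0.0089], [0.0085, 0.0802, 0.9967, 1.273], [0.0, 0.0, 0.0, 1.0]]}
wrist {'fx': 290.52, 'fy': 290.52, 'cx': 283.1854, 'cy': 208.2925, 'D': [0.0177, 0.0, 0.0, 0.0, 0.0], 'T_tool_cam': [[1.0, -0.0012, -0.0001, -0.0006], [0.0002, 0.2601, -0.9656, -0.171], [0.0012, 0.9656, 0.2601, 0.0742], [0.0, 0.0, 0.0, 1.0]]}
0.15 [[ 2.85795006e-01 -1.70871587e-04  9.58290762e-01]
 [-9.58290354e-01  8.88805584e-04  2.85795043e-01]
 [-9.00568433e-04 -9.99999590e-01  9.02716037e-05]] [ 0.17857391 -0.59865593  0.21349591]
```

View pics/scene0.png

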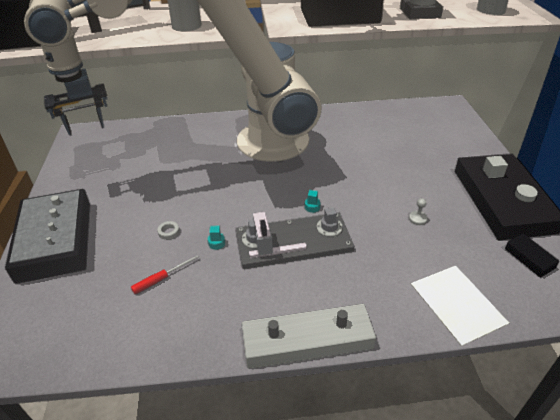

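View pics/top0.png

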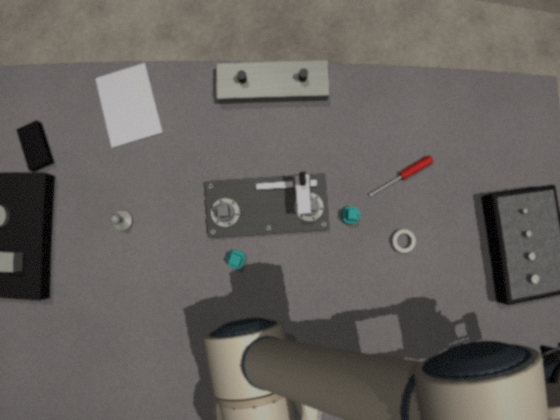

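View pics/wrist0.png

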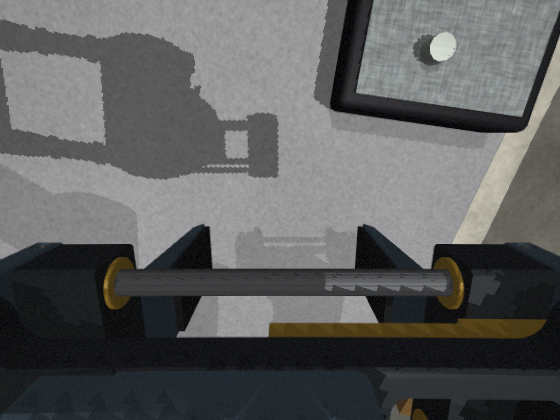

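Scene: plate in the top view at about (205–330, 175–238), with the keeper and mount a on the right (~(310,205)) and mount b on the left (225,211). Turquoise look-alikes are at (351,214) and (236,260). Next come a close crop and a measurement.

```bash
cat > h.py <<'E'
import cv2,numpy as np
def K(p): return np.array([[p["fx"],0,p["cx"]],[0,p["fy"],p["cy"]],[0,0,1]])
def ext(T):
    M=np.diag([1,-1,-1,1.])@np.linalg.inv(T); return M[:3,:3],M[:3,3]
def proj(P,p,T):
    R,t=ext(T); return cv2.projectPoints(np.array(P,float).reshape(-1,3),cv2.Rodrigues(R)[0],t,K(p),np.array(p["D"],float))[0].reshape(-1,2)
def back(uv,p,T,z):
    R,t=ext(T); n=cv2.undistortPoints(np.array(uv,float).reshape(-1,1,2),K(p),np.array(p["D"],float)).reshape(-1,2)
    d=np.c_[n,np.ones(len(n))]@R; o=-R.T@t
    return o+d*((z-o[2])/d[:,2])[:,None]
E
python3 - <<'E'
import cv2
a=cv2.imread("pics/top0.png")[165:275,195:375]; cv2.imwrite("pics/topc.png",cv2.resize(a,None,fx=4.4,fy=4.4,interpolation=cv2.INTER_CUBIC))
a=cv2.imread("pics/scene0.png")[180:280,200:360]; cv2.imwrite("pics/scc.png",cv2.resize(a,None,fx=5,fy=5,interpolation=cv2.INTER_CUBIC))
E
```

```text
(no output)
```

View pics/topc.png

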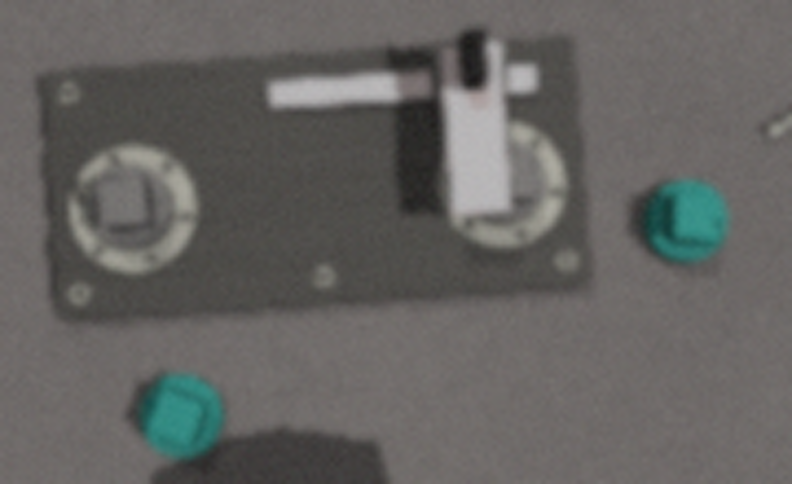

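View pics/scc.png

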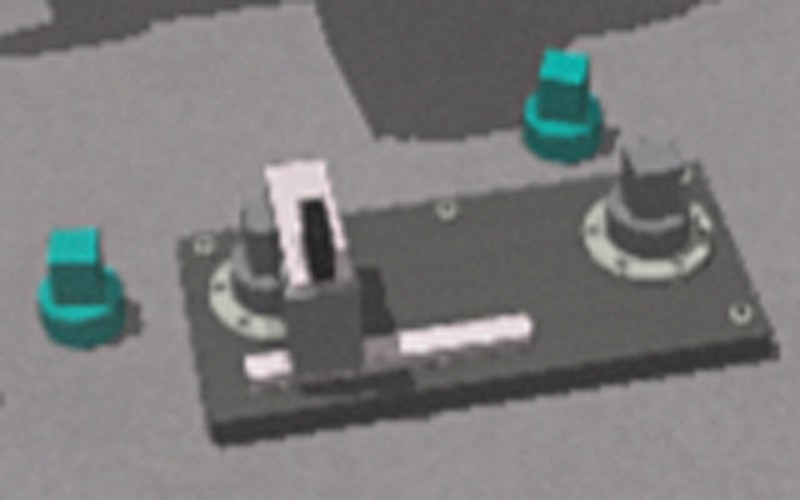

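The top crop shows the plate corners at (40,75), (575,38), (590,290) and (58,318). The grey cap a is under the white arm, whose near end is at (482,213). The keeper's black bar is at (473,60). Could be mistaken for cap a: grey cap b at full-image (223,211), turquoise (351,214), and turquoise (236,260). The target is the grey cap at (313,206) under the keeper.

Run:
```python
from bench import ctrl
from h import *
from scipy.optimize import least_squares
p=ctrl.camera_params("top");T=p["pose"]
f=lambda c,s,o:(np.array(c,float)+.5)/s-.5+np.array(o)
c=f([(40,75),(575,38),(590,290),(58,318)],4.4,(195,165))
W=back(c,p,T,.022);print(W)
L=np.array([(87,160,22),(87,-160,22),(-63,-160,22),(-63,160,22)])/1000
def tf(x,P):
    c_,s=np.cos(x[2]),np.sin(x[2]);return np.array(P)@np.array([[c_,s,0],[-s,c_,0],[0,0,1]])+[x[0],x[1],0]
r=least_squares(lambda x:(proj(tf(x,L),p,T)-c).ravel(),[.45,-.05,0]);x=r.x
print(x,np.degrees(x[2]),r.fun)
print("arm end mid & bar top", back(f([(482,213)],4.4,(195,165)),p,T,.104),back(f([(473,45)],4.4,(195,165)),p,T,.14))
ps=ctrl.camera_params("scene");cs=f([(180,240),(215,440),(775,352),(700,163)],5,(200,180))
print(cs,proj(tf(x,[(-.063,-.16,.022),(.087,-.16,0.0),(.087,.16,.01),(-.063,.16,.022)]),ps,ps["pose"]))
print("mounts",tf(x,[(0,-.11,.03),(0,.11,.03)]))
```

```text
[[ 0.6038623   0.17779747  0.022     ]
 [ 0.63162703 -0.14385271  0.022     ]
 [ 0.48001275 -0.15392663  0.022     ]
 [ 0.45816915  0.16292517  0.022     ]]
[0.53145561 0.00979558 0.07855363] 4.500791678895818 [ 0.64647919 -0.65381339 -0.3656833   0.32276642  0.27995109 -0.45020754
 -0.56277474  0.78150634]
arm end mid & bar top [[ 0.5191493  -0.08358906  0.104     ]] [[ 0.60820219 -0.07540481  0.14      ]]
[[235.6 227.6]
 [242.6 267.6]
 [354.6 250. ]
 [339.6 212.2]] [[235.16807305 226.09697951]
 [242.09409902 268.54645032]
 [354.11007512 248.64911469]
 [339.75222827 211.03399294]]
mounts [[ 0.54008762 -0.0998652   0.03      ]
 [ 0.52282359  0.11945637  0.03      ]]
```

```bash
cat >> h.py <<'E'
X0=np.array([0.53145561,0.00979558,0.07855363])
def tf(P,x=X0):
    c_,s=np.cos(x[2]),np.sin(x[2]);return np.array(P)@np.array([[c_,s,0],[-s,c_,0],[0,0,1]])+[x[0],x[1],0]
def ori(a): # tool z at world yaw a, tool y down
    z=np.array([np.cos(a),np.sin(a),0]);y=np.array([0,0,-1.]);return np.c_[np.cross(y,z),y,z]
def wT(ctrl):
    T=np.eye(4);T[:3,:3]=ctrl.current_eef_rot();T[:3,3]=ctrl.current_tool_pos();return T@np.array(ctrl.camera_params("wrist")["T_tool_cam"])
E
python3 - <<'E'
from bench import ctrl
from h import *
import json
ctrl.goto(tf([.062,-.0915,.21]),ori(X0[2]))
T=wT(ctrl);im=ctrl.read_camera("wrist");cv2.imwrite("pics/w1.png",im)
json.dump(T.tolist(),open("w1.json","w"))
p=ctrl.camera_params("wrist")
for n,P in dict(bartop=(.062,-.0915,.14),armend=(-.022,-.0915,.104),mb=(0,.11,.09)).items(): print(n,proj(tf(P),p,T))
print(ctrl.current_t(),ctrl.current_tool_pos(),ctrl.current_q())
E
```

```text
bartop [[283.16362296 218.37404273]]
armend [[283.15051681 284.17476983]]
mb [[ 96.67430237 259.67856159]]
2.5917 [ 0.60039231 -0.07736544  0.20997189] [-1.29879034e+01  2.68989860e+01  8.02834601e+01 -8.65010175e-03
  7.28171704e+01  7.25671755e+01]
```

View pics/w1.png

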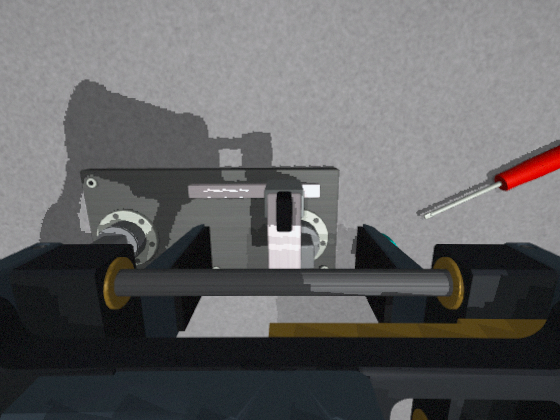

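Wrist view: the bar is centred at about (284,212) between the fingers and the arm runs below it. The plate's far corners are at about (82,170) and (338,168). I'll refine the plate fit with these.

Run:
```python
from bench import ctrl
from h import *
import json
T=np.array(json.load(open("w1.json")));p=ctrl.camera_params("wrist")
print(proj(tf([(.087,.16,.022),(.087,-.16,.022),(.077,-.0915,.14),(.047,-.0915,.14),(.062,-.11,.14)]),p,T))
a=cv2.imread("pics/w1.png")[155:275,70:350]
b=cv2.resize(a,None,fx=2.8,fy=2.8,interpolation=cv2.INTER_CUBIC);cv2.imwrite("pics/w1c.png",b)
```

```text
[[ 78.06207077 170.61682416]
 [338.63688224 171.00868056]
 [283.16895441 201.56508123]
 [283.15845101 234.67351988]
 [304.50317846 218.38316139]]
```

View pics/w1c.png

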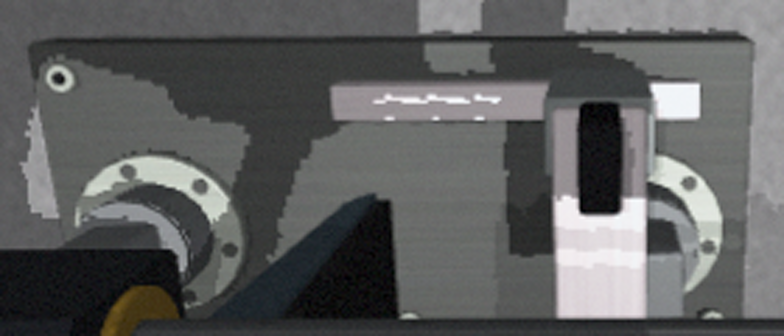

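The bar sits within about 1 mm of the prediction along y (column 284 vs 283.2), so I'll grip it and slide.

Run:
```python
from bench import ctrl
from h import *
ctrl.move_l(tf([.064,-.0915,.110]),vel=.12)
ctrl.command_gripper(0)
print(ctrl.current_grip_width()*91,ctrl.current_contact_force(),ctrl.current_t())
f0=np.array(ctrl.current_contact_force())
ctrl.move_l(tf([.064,-.012,.110]),vel=.08)
print(ctrl.current_contact_force())
hit=ctrl.move_l(tf([.064,.009,.110]),vel=.03,contact_N=12)
c,s=np.cos(X0[2]),np.sin(X0[2])
d=np.array(ctrl.current_tool_pos())-[X0[0],X0[1],0]
print(hit,"local y",-s*d[0]+c*d[1],ctrl.current_contact_force(),ctrl.current_grip_width()*91,ctrl.current_t())
```

```text
13.642164130678799 [ 0.15608823 -1.03668399  0.35889568] 4.7333
[-5.43146082  1.89661552  3.39105988]
True local y -0.0012916670274476152 [-1.2468423  -5.97522229  5.359792  ] 13.79211291347706 6.3417
```

Run:
```python
from bench import ctrl
from h import *
c,s=np.cos(X0[2]),np.sin(X0[2])
def ly():
    d=np.array(ctrl.current_tool_pos())-[X0[0],X0[1],0]; return -s*d[0]+c*d[1]
y0=ly();print(y0,ctrl.current_contact_force())
hit=ctrl.move_l(tf([.064,y0+.012,.110]),vel=.015,contact_N=15)
y1=ly();print(hit,y1,ctrl.current_contact_force())
ctrl.command_gripper(1.0)
ctrl.move_l(tf([.064,y1,.155]),vel=.2)
ctrl.goto(tf([-.01,-.11,.26]),ori(X0[2]))
np.save("T2.npy",wT(ctrl));cv2.imwrite("pics/w2.png",ctrl.read_camera("wrist"));cv2.imwrite("pics/top2.png",ctrl.read_camera("top"))
print(ctrl.current_t())
a=cv2.imread("pics/top2.png")[165:275,195:375]; cv2.imwrite("pics/topc2.png",cv2.resize(a,None,fx=4.4,fy=4.4,interpolation=cv2.INTER_CUBIC))
```

```text
-0.0012916670274476152 [-1.2468423  -5.97522229  5.359792  ]
True -0.0013271044935607838 [-0.2668019  -3.30306582  6.47861424]
9.0583
```

View pics/w2.png

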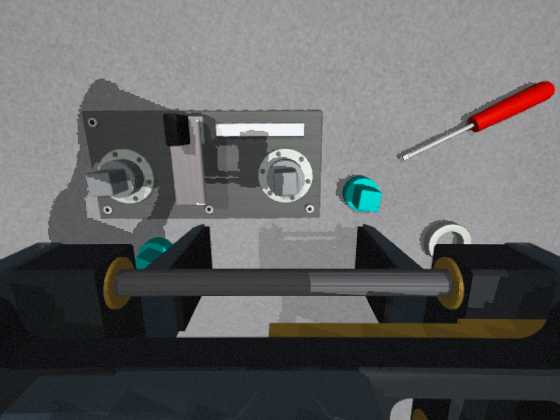

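View pics/topc2.png

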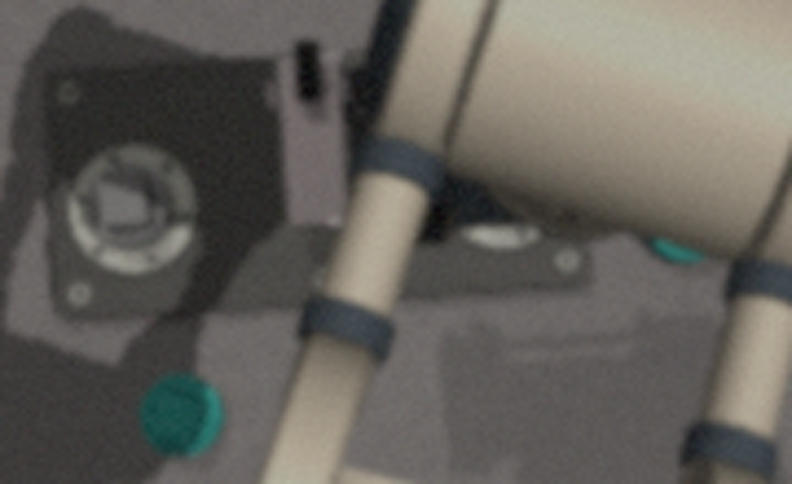

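The keeper is now half-way between the mounts, and cap a is uncovered at wrist (287,178). I'll crop in on the square head.

Run:
```python
from bench import ctrl
from h import *
a=cv2.imread("pics/w2.png")[140:220,240:340]; cv2.imwrite("pics/w2c.png",cv2.resize(a,None,fx=7,fy=7,interpolation=cv2.INTER_CUBIC))
T=np.load("T2.npy");p=ctrl.camera_params("wrist")
q=proj(tf([(0,-.11,.03),(0,-.11,.09),(.087,.16,.022),(.087,-.16,.022),(-.063,-.16,.022),(0,-.148,.03),(0,-.072,.03),(.038,-.11,.03),(-.038,-.11,.03)]),p,T)
print(q);print((q+.5-[240,140])*7-.5)
```

```text
[[284.37098555 177.69076227]
 [284.50759134 185.76398292]
 [ 80.14798926 110.85133059]
 [322.04211124 111.81109234]
 [318.32761485 219.44358883]
 [311.80448695 177.71149792]
 [256.94374232 177.66038899]
 [284.42282559 149.74381658]
 [284.32203473 204.26449518]]
[[  313.59689887   266.83533589]
 [  314.55313935   323.34788041]
 [-1115.96407519  -201.04068586]
 [  577.2947787   -194.32235359]
 [  551.29330397   559.10512179]
 [  505.63140865   266.98048542]
 [  121.60619627   266.62272295]
 [  313.95977914    71.20671608]
 [  313.25424309   452.85146623]]
```

View pics/w2c.png

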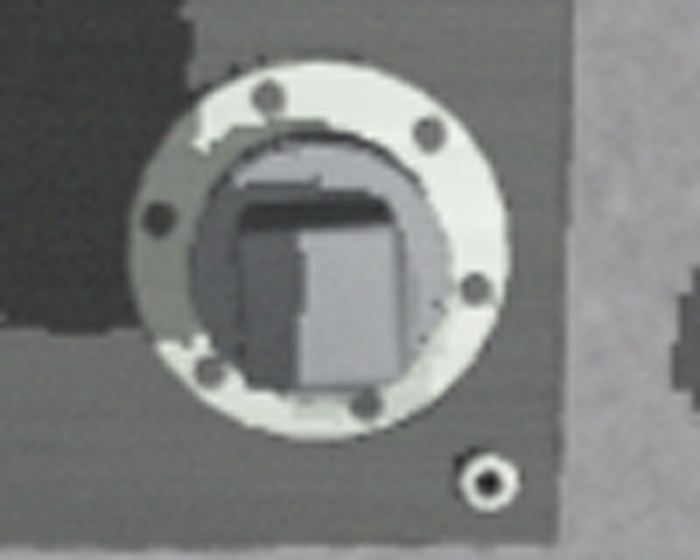

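Flange centre in the crop is (319,249) and head-top centre (320,308), about 1 mm in −y and 2.6 mm in +x from my prediction. Head yaw is about 3° CCW from the plate. A second view turned 90° separates hand-eye error from plate error, and that is also the orientation I'll grip in.

Run:
```python
from bench import ctrl
from h import *
h=X0[2]+np.radians(2.8); m=tf([.0015,-.1105,.26]); yaw=h+np.pi/2
z=np.array([np.cos(yaw),np.sin(yaw),0])
ctrl.goto(m-.012*z,ori(yaw))
T=wT(ctrl);np.save("T3.npy",T);im=ctrl.read_camera("wrist");cv2.imwrite("pics/w3.png",im)
print(ctrl.current_t(),ctrl.current_q())
a=im[140:220,240:340]; cv2.imwrite("pics/w3c.png",cv2.resize(a,None,fx=7,fy=7,interpolation=cv2.INTER_CUBIC))
```

```text
10.6167 [-1.78158511e+01  2.01172525e+01  8.34019867e+01  1.08610045e-04
  7.64965372e+01 -2.50756050e+01]
```

View pics/w3c.png

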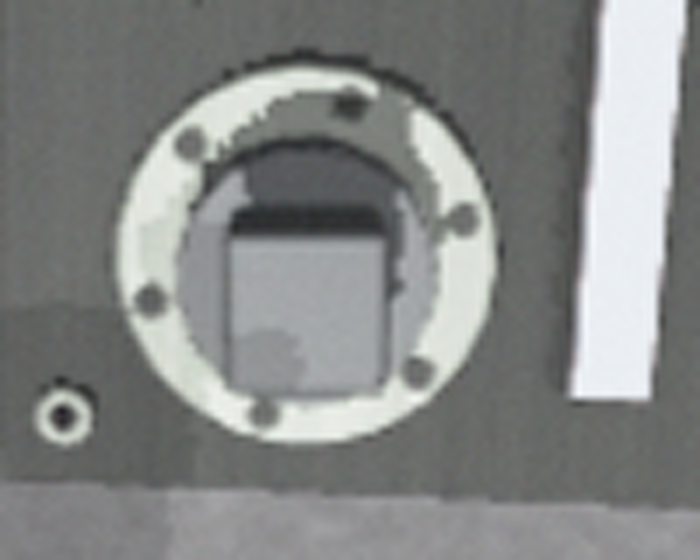

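View pics/w3.png

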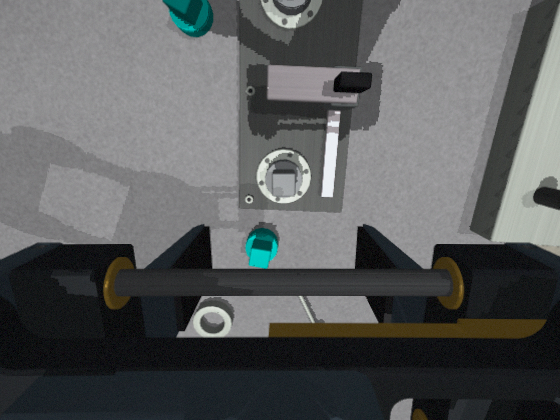

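The second view shows the head square to the image with its centre at crop (309,316) and the flange centre at (306,253). Solving both views together.

Run:
```python
from bench import ctrl
from h import *
from scipy.optimize import least_squares
p=ctrl.camera_params("wrist")
f=lambda c:(np.array(c,float)+.5)/7-.5+np.array([240,140])
T=[np.load("T2.npy"),np.load("T3.npy")]
hd=[f((320,308)),f((309,316))];fl=[f((319,249)),f((306,253))]
for i in 0,1: print(back([hd[i]],p,T[i],.09),back([fl[i]],p,T[i],.03))
Ttc=np.array(p["T_tool_cam"])
def res(v):
    r=[]
    for i in 0,1:
        E=np.eye(4);E[0,3],E[2,3]=v[2:4]
        Tc=T[i]@np.linalg.inv(Ttc)@E@Ttc
        r+=[proj([v[0],v[1],.09],p,Tc)[0]-hd[i],proj([v[0],v[1],.03],p,Tc)[0]-fl[i]]
    return np.ravel(r)
s=least_squares(res,[.54,-.1,0,0],x_scale=.01);print(s.x,s.fun)
print(tf([0,-.11,.03]))
```

```text
[[ 0.54278566 -0.10057176  0.09      ]] [[ 0.54370702 -0.10064403  0.03      ]]
[[ 0.5433162 -0.1004309  0.09     ]] [[ 0.54265919 -0.09892949  0.03      ]]
[ 5.42720983e-01 -1.00263112e-01 -3.73600011e-04 -4.29581488e-04] [ 0.05241651 -0.32488878 -0.06123951  0.37685075 -0.16375752 -0.55780563
  0.1912042   0.64667328]
[ 0.54008763 -0.09986521  0.03      ]
```

Run:
```python
from bench import ctrl
from h import *
h=X0[2]+np.radians(2.8); yaw=h+np.pi/2; P=np.array([.5429,-.1003,0])
ctrl.goto(P+[0,0,.15],ori(yaw))
print(ctrl.move_l(P+[0,0,.060],vel=.1,contact_N=10),ctrl.current_contact_force())
ctrl.command_gripper(0)
print("w",ctrl.current_grip_width()*91,ctrl.current_contact_force(),ctrl.current_wrist_torque(),ctrl.current_t())
q0=np.array(ctrl.current_q());np.save("q0.npy",q0);print(q0)
b=np.array(ctrl.current_wrist_torque())
for k in range(1,11):
    q=q0.copy();q[5]+=1.5*k;ctrl.movej(q)
    t=np.array(ctrl.current_wrist_torque())
    print(1.5*k,round(ctrl.current_t(),2),np.round(t,3),np.round(ctrl.current_contact_force(),1))
    if abs(t[2]-b[2])>.25: break
```

```text
False [-0.51012423 -1.25647561  0.33948067]
w 27.87264903766791 [-0.76734267  0.07286628  0.26260691] [ 0.00187959 -0.10603278 -0.02596692] 13.1667
[-1.66643564e+01  3.39158570e+01  9.65663641e+01  4.86552811e-05
  4.95259702e+01 -2.39659811e+01]
1.5 13.42 [ 0.013 -0.126  0.021] [-1.   0.1 -0.1]
3.0 13.67 [-0.041 -0.097  0.006] [-0.1 -0.4  0.1]
4.5 13.92 [-0.041 -0.123 -0.007] [ 0.4 -0.   0.8]
6.0 14.17 [-0.261 -0.038  0.028] [ 0.5 -0.7  0.2]
7.5 14.42 [-0.788  0.012  0.049] [-1.3 -3.2  0.1]
9.0 14.67 [-1.14   0.077  0.09 ] [-1.1 -4.8 -1. ]
10.5 14.92 [-1.236  0.09   0.407] [-1.2 -5.9  0.7]
```

Clockwise met the stop at about 10° (torque jumped from 0.09 to 0.41 N m). Now back and anticlockwise.

Run:
```python
from bench import ctrl
from h import *
q0=np.load("q0.npy")
ctrl.movej(q0)
b=np.array(ctrl.current_wrist_torque());print(b,ctrl.current_contact_force(),ctrl.current_grip_width()*91)
for d in [2,4,6,8,10,12,14,16,19,22,26,30]:
    q=q0.copy();q[5]-=d;ctrl.movej(q)
    t=np.array(ctrl.current_wrist_torque())
    print(d,round(ctrl.current_t(),2),np.round(t,3),np.round(ctrl.current_contact_force(),1))
    if abs(t[2])>.25 : break
```

```text
[ 0.07225602 -0.19249884 -0.03051123] [-0.09859239  0.79392646 -0.19053285] 27.929420150019617
2 15.47 [ 0.11  -0.142 -0.011] [-0.1  1.5  0.3]
4 15.72 [ 0.036 -0.171  0.025] [-0.5  0.7  0.5]
6 15.97 [ 0.079 -0.197  0.014] [ 0.7 -0.3  1. ]
8 16.22 [ 0.073 -0.162 -0.005] [-0.4 -0.3  1.2]
10 16.47 [ 0.05  -0.173  0.01 ] [-0.1  0.7  1. ]
12 16.72 [ 0.004 -0.171  0.042] [ 0.6 -0.1  1.3]
14 16.97 [-0.008 -0.183  0.028] [0.1 0.7 0.9]
16 17.22 [ 0.017 -0.19  -0.022] [0.1 0.8 0.4]
19 17.47 [ 0.019 -0.145  0.046] [-0.3  0.6 -0. ]
22 17.72 [ 0.036 -0.21   0.012] [0.1 0.6 0.7]
26 17.97 [ 0.054 -0.2    0.029] [-1.1 -0.2  0.5]
30 18.22 [ 0.094 -0.167  0.023] [-0.2 -0.6  1.1]
```

Run:
```python
from bench import ctrl
from h import *
q0=np.load("q0.npy")
for d in [38,46,54,62,70,76,80,83]:
    q=q0.copy();q[5]-=d;ctrl.movej(q)
    t=np.array(ctrl.current_wrist_torque())
    print(d,round(ctrl.current_t(),2),np.round(t,3),np.round(ctrl.current_contact_force(),1))
    if abs(t[2])>.25 : break
else:
    P=np.array(ctrl.current_tool_pos())
    hit=ctrl.move_l(P+[0,0,.008],vel=.03,contact_N=8)
    print("lift",hit,ctrl.current_contact_force(),np.array(ctrl.current_tool_pos())-P)
    if not hit:
        hit=ctrl.move_l(P+[0,0,.13],vel=.08,contact_N=10)
        ctrl.sleep(.3);print(hit,ctrl.current_contact_force(),np.array(ctrl.current_tool_pos())-P,ctrl.current_grip_width()*91)
    for n in("wrist","scene"):cv2.imwrite(f"pics/{n}5.png",ctrl.read_camera(n))
    a=cv2.imread("pics/scene5.png")[120:300,180:380];cv2.imwrite("pics/scene5c.png",cv2.resize(a,None,fx=3.3,fy=3.3,interpolation=cv2.INTER_CUBIC))
print(ctrl.current_t())
```

```text
38 18.48 [ 0.123 -0.128  0.024] [ 0.2 -0.2 -0.1]
46 18.75 [ 0.041 -0.002  0.081] [-0.7  0.4  2.2]
54 19.02 [-0.073  0.196 -0.006] [-2.3 -0.7  3.5]
62 19.28 [-0.161  0.387  0.116] [-3.1 -1.1  3.1]
70 19.55 [-0.326  0.629  0.131] [-4.3 -2.2  4.5]
76 19.8 [-0.173  0.715  0.152] [-4.8 -1.4  5.5]
80 20.05 [-0.209  0.709  0.11 ] [-4.8 -2.1  5.8]
83 20.3 [-0.159  0.783  0.121] [-5.9 -0.9  6.6]
lift True [ 1.05914517 -0.50150398 -0.67195415] [-3.22241410e-04  1.34781086e-05  2.02055552e-03]
20.6083
```

View pics/scene5c.png

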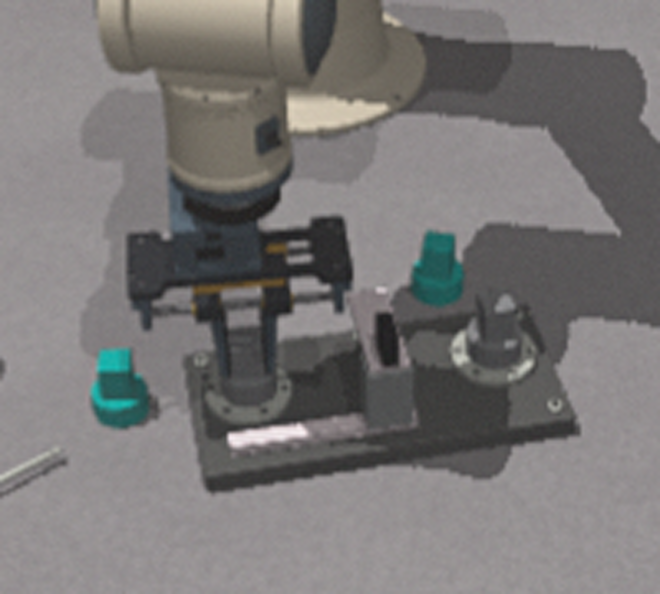

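View pics/wrist5.png

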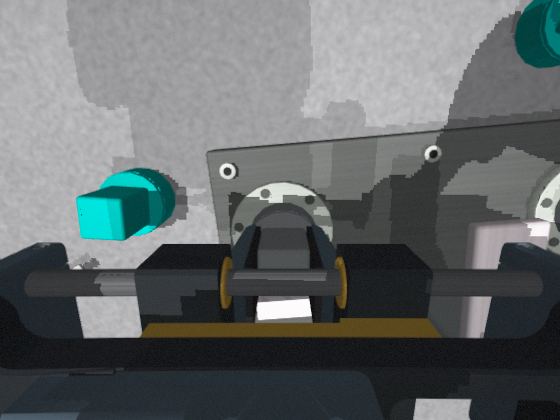

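The halt was only the release of preload (force went from +6.6 to about −0.7 N). Lifting gently again.

Run:
```python
from bench import ctrl
from h import *
P=np.array(ctrl.current_tool_pos())
hit=ctrl.move_l(P+[0,0,.008],vel=.03,contact_N=6)
print("lift",hit,ctrl.current_contact_force(),np.array(ctrl.current_tool_pos())-P,ctrl.current_wrist_torque())
if not hit:
    hit=ctrl.move_l(P+[0,0,.13],vel=.08,contact_N=10)
    ctrl.sleep(.3);print(hit,ctrl.current_contact_force(),np.array(ctrl.current_tool_pos())-P,ctrl.current_grip_width()*91)
for n in("wrist","scene"):cv2.imwrite(f"pics/{n}6.png",ctrl.read_camera(n))
a=cv2.imread("pics/scene6.png")[120:300,180:380];cv2.imwrite("pics/scene6c.png",cv2.resize(a,None,fx=3.3,fy=3.3,interpolation=cv2.INTER_CUBIC))
print(ctrl.current_t(),ctrl.current_tool_pos())
```

```text
lift False [-0.27409316  0.65371291 -1.03743783] [ 1.41175299e-04 -1.90908949e-05  8.17347230e-03] [ 0.10181567 -0.17951963 -0.02524026]
False [-0.26941557 -0.56056493 -0.43117046] [-4.15351895e-05  9.36304005e-06  1.29868836e-01] 27.96687278002898
23.1 [ 0.54157538 -0.1000982   0.19125385]
```

View pics/scene6c.png

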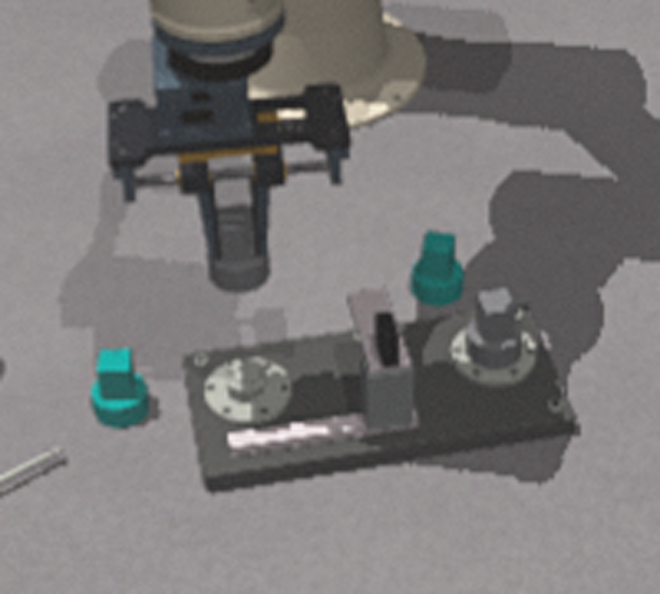

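View pics/wrist6.png

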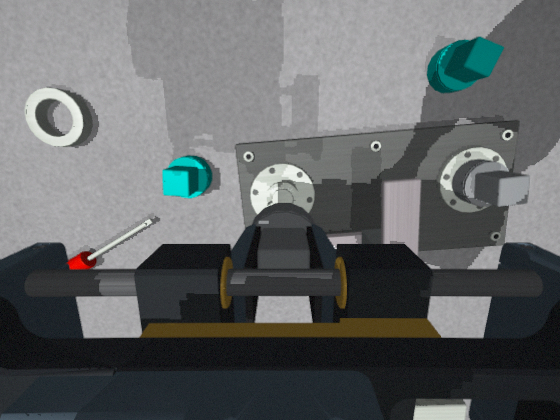

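The cap hangs mouth down in the gripper at scene crop (238,265), over the bare spigot at (245,378). The keeper is at the middle, cap b is still on (490,330), and the bystanders haven't moved.

Run:
```python
from bench import ctrl
ctrl.sleep(.3);print(ctrl.current_tool_pos(),max(abs(x) for x in ctrl.current_dq()),ctrl.current_grip_width()*91)
ctrl.sign_off();print(ctrl.current_t())
```

```text
[ 0.54157315 -0.10005666  0.19129056] 0.16217645289870578 27.888261413549877
the job is handed in; nothing more can be done
the job is handed in; nothing more can be done
```

The job is done and handed in after about 23.5 s of robot time. Cap a is off and held still in the gripper, mouth down, about 13 cm above where it sat.

- **Keeper:** I slid it along the rail to its far stop. A second push moved it no further.
- **Thread:** Clockwise, cap a hit a hard stop at about 10° (torque jumped from 0.09 to 0.41 N m). Anticlockwise it turned freely, so mount a is right-hand. I turned it 83° anticlockwise and lifted.
- **Final checks:** Grip width is 27.9 mm, which matches the 28 mm head, and the arm is at rest. The last pictures show mount a's spigot bare, the keeper at mid-plate, and cap b and the turquoise look-alikes untouched. The ring gauge and screwdriver were not touched either. I did not check the ball in the last close views, but the arm never went near it.
- **Deviations:**
  - Side load built up to about 6 N in the first try clockwise and in the last part of the turn, probably from being slightly off the cap's axis.
  - My first lift stopped after 2 mm as that load released. The second lift met no resistance.
  - The first plate fit from the top camera was about 3 mm off in x, which I corrected from two wrist views before gripping the cap.

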